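Focus the bench viewer and hold the soap ball tray up to its lens

ROBOT

A 7-joint arm with a two-finger parallel gripper is mounted at the origin on a cart in front of the work surface, level with it; the furniture and walls round the work are solid. World frame = base frame: x ahead of the robot, y to its left, z up, the work surface at z = 0. Lengths are in m, angles in rad, forces in N, time in s.
With the tool pointing down it reaches from about 0.4 to 0.85 m from the base axis. Payload 4.5 kg.
Tool frame: the origin (TCP) lies at the very end of the fingers, on their centre line; the grasp point (between the pads) lies 19 mm behind it (r.grip_depth is the z of the grasp point in the tool frame, in m); z points along the fingers, y is the line along which they close (so a half turn about z gives the same grasp; the last joint's range is limited). The gripper opens to 88 mm and grips with 3 to 60 N. Pads are 18 mm wide; open, the fingers measure 123 mm over their backs; the gripper's body (75 mm by 187 mm) begins 45 mm behind the grasp point.
Start: joints at [-1.078, 0.689, -0.195, 1.565, 0.157, 0.902, -0.215], TCP at [0.277, 0.56, 0.239] pointing down, gripper open.
Joint ranges: [-3.01, 3.01], [-0.46, 2.08], [-1.47, 1.51], [0.13, 2.56], [-1, 4.14], [0.04, 2.09], [-2.66, 2.66]. Speed limits (rad/s): [2.57, 2.57, 3.14, 3.14, 3.14, 3.14, 3.14].

INTERFACE

Orientations are given as a unit quaternion [x, y, z, w].
In Python, from plant import r gives the robot as it stands.
- The arm moves only by the tool run_rows, called after ">>>" by a JSON object that holds its "api" and its "payload". Schema: {"type":"object","properties":{"increments":{"type":"array","items":{"type":"array","items":{"type":"array","items":{"type":"number"},"minItems":7,"maxItems":7},"minItems":1,"maxItems":10},"minItems":1,"maxItems":1},"force":{"type":"number"},"only":{"type":"string"},"quiet":{"type":"boolean"},"lines":{"type":"string"}},"required":["increments"],"additionalProperties":false}. increments is a list that holds a single list of rows (three levels of brackets), with 1 to 10 rows, each of 7 numbers: the opening from 0.0 (shut) to 1.0 (fully open), then dx, dy, dz in units of 5 mm, then a rotation vector rx, ry, rz in rad; each row is the pose to reach, as a shift and turn from the pose commanded when the call began, along the tool's axes at that moment; what a row does not reach only later rows make up. A row lasts 1/10 s, in which the tool goes at most 0.05 m and 0.15 rad, less where a joint would pass 70% of its speed; a pose out of reach is approached as far as the arm can. The fingers move at their own pace and stop on an object; force is the grip in N (left out, the last holds). Time passes only in rows, so rows that do not move let the fingers close. The tool returns the time, the measured TCP pose, the force, the opening and the grip force at its end. only (a regular expression) keeps the lines of the reply that match it, lines (a string "A,B") keeps lines A to B, and quiet returns only ok. Input that does not fit is refused with a message, and nothing moves.
- r.get_state(): the state, without advancing time (a new reading comes with each control period).
- r.snapshot(name): name is "side" or "top" or "wrist"; returns the picture (420x560x3 uint8, red, green, blue); there is no depth.
- r.camera_params(name): a dict with "fx", "fy", "cx", "cy" (pixels), "rvec" (rotation vector, rad) and "tvec" (3), from world to camera coordinates, as OpenCV has them. Camera axes: x right, y down, z forward; pixel columns grow to the right and rows downward; lengths in m; the calibration is good to about 2 mm. A picture is of the moment at which its call begins: read the wrist's pose just before it. camera_params takes no time and is no camera call; for the wrist camera it gives the pose at the moment of the call.
- r.finish_job(): hands the job in; it is judged then, once.
The state is a dict: "clock": time; "q": joint angles; "qd": joint speeds; "joint_torque": joint torques, N m; "tool_pos": TCP position; "eef_rot": TCP orientation; "contact_force": force on the tool from outside, world axes, zero at the start; "moment": the same for the moment, N m; "opening": opening from 0.0 (shut) to 1.0 (fully open); "finger_force": force on a finger pad.
Only numpy, scipy, OpenCV 4.12 (cv2) and the standard library are available. Lean on these libraries where they do the work, as an engineer would, in place of code of your own. Each camera call takes 0.05 s, during which the arm holds its last target. There are 200 camera calls.

TASK

First turn the focus knob on top of the bench viewer until its pointer stands at the index mark on the collar. Then pick up the tray that carries the loose soap ball by its upright fin, carry it level so that the ball stays in its shallow pocket, and finish while still holding the tray level and still, clear of everything, with the ball centred in front of the viewer's lens about 5 cm from the glass. Leave the empty tray and the things around where they are.

Things in the scene. Friction and masses are not known exactly. Their poses are not given: they have to be found in the camera images.
- viewer: bench viewer, a grey box 90 x 96 mm (x, y) and 150 mm tall on a 104 x 110 mm foot, fixed to the table; origin at the centre of its underside; a black lens barrel (54 mm across at its root, 48 mm at the glass, 25 mm long) stands out of its -x side at 110 mm height and looks along -x; on its flat top is the focus knob
- view_point (a point): the point where the ball's centre belongs: on the lens axis, 50 mm in front of the glass, 110 mm above the table; its x axis points into the lens (viewer's +x)
- lens_face (a point): centre of the lens glass, 70 mm in front (-x) of the viewer's origin, 110 mm above the table
- knob_grip (a point): where to grip the knob, on its vertical axis, 178 mm above the table. Black disc 64 mm across (top at 157 mm) with a straight bar across it, 14 mm thick, 50 mm long, 157 to 187 mm above the table; a white line marks the pointer half of the bar. This frame turns with the knob: bar along y, pointer along -y
- focus_knob (a joint): angle of the focus knob (rad): 0 when the pointer is along the viewer's -y, growing clockwise seen from above (at pi/2 the pointer is along the viewer's -x). Range -0.3 to 2.0; light friction (0.05 N m), stays where it is left
- focus_mark (a joint): angle of the index mark (rad), same zero and sense as the knob: the pointer stands at the mark when the two are equal. The mark is locked and cannot be moved
- knob_pointer (a point): end of the pointer on the knob's rim, 32 mm from the axis
- index_mark (a point): where the pointer's end belongs: 32 mm from the knob's axis at the angle of the black dash (4 x 10 mm) on the aluminium collar
- tray: aluminium tray that carries the ball, loose, 0.16 kg, balanced at its fin. Plate 134 x 56 x 6 mm, x = -61 to +73 mm; origin under the fin at the underside. Upright fin at x = y = 0: 36 mm long (x), 12 mm thick (y), 6 to 48 mm above the underside. Pocket at x = +50 mm: ring 24 mm inside, 34 mm outside, rim 2.5 mm high. Counterweight bar at x = -50 mm
- tray_grip (a point): middle of the upper part of the tray's fin, 34 mm above the tray's underside, to be pinched across its 12 mm (along y of this frame)
- tray_pocket (a point): where the ball's centre is when it sits in the middle of the pocket: x = +50 mm, 21 mm above the tray's underside
- ball_center (a point): centre of the loose white soap ball, 30 mm in diameter, about 20 g; it can roll about 4 mm within the pocket and leaves it if the tray is tipped past about 30 degrees
- spare_tray: an identical empty tray, without a ball, to be left alone; origin as for tray
- soap_ring: ring-shaped soap, 69 mm across, 22 mm high, bystander; origin at the underside
- soap_round_7: fluted round soap, 54 mm across, 30 mm high, bystander; origin at the underside
- tin_3: round open tin, 57 mm across, 20 mm high, bystander; origin at the underside
- soap_stamp: turned wooden stamp, 38 mm across, 54 mm high, bystander; origin at the underside
- pot_5: small clear sample pot, 28 mm square, 19 mm high, bystander; origin at the underside
- ball: the soap ball itself (its frame turns as it rolls: use ball_center)

How it is judged:
By the outcome, as a careful person would: the job done as asked, in the order asked, and still so for the second after the job is handed in, while the arm keeps its last pose, push and grip.
It also fails if it takes over 61 s, if anything falls off the work surface, if the arm or the gripper's body presses on something with over 40 N, if the wrist force passes 120 N, or if a joint passes its speed limit or range.

## Working session

There is one attempt and no reset: what is moved stays moved. The work goes in short steps, Python scripts to look and compute and a tool call to move; the robot and the scene stay as the last step left them, time stands still between calls to the robot, and variables do not carry over. Pictures are saved under pics/ and viewed, at most 10 in all, crops included, and the job is handed in when it is done.

```bash
ls; mkdir -p pics; python3 - <<'E'
from plant import r
import cv2
for n in("top","side"):
    cv2.imwrite(f"pics/{n}0.png",r.snapshot(n)[:,:,::-1]); print(n,r.camera_params(n))
s=r.get_state();print(s["clock"],s["tool_pos"],s["eef_rot"],s["opening"])
E
```

```text
pics
plant.py
top {'fx': 491.4690310633148, 'fy': 491.4690310633148, 'cx': 278.04967917160343, 'cy': 213.13038431567622, 'rvec': array([ 2.10520856, -2.14487801,  0.20650718]), 'tvec': array([8.71298811e-05, 5.49198418e-01, 1.21377013e+00])}
side {'fx': 478.3077146211725, 'fy': 478.3077146211725, 'cx': 279.73378920457515, 'cy': 209.74116351247628, 'rvec': array([ 0.30291409, -2.62141521,  1.48070248]), 'tvec': array([0.5207149 , 0.18644092, 1.49715894])}
0.1 [0.27657703 0.55985217 0.23798357] [ 2.27361436e-01  9.73810093e-01 -8.14253249e-04 -1.29713025e-04] 0.999466302194158
```

View pics/top0.png

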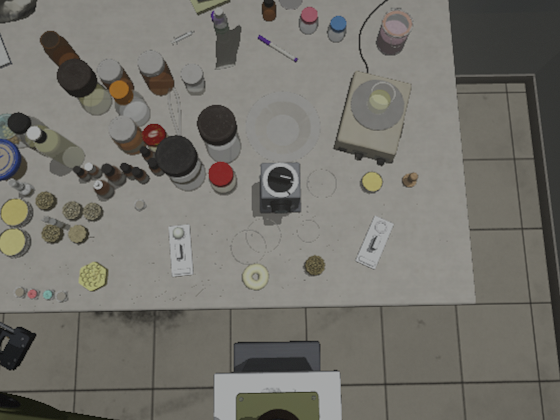

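View pics/side0.png

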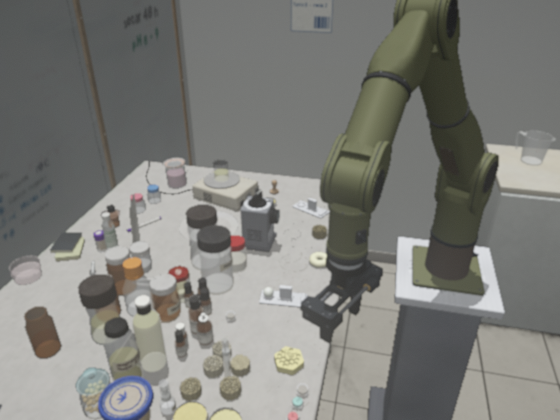

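```bash
cat > h.py <<'E'
import numpy as np, cv2
from plant import r
from scipy.spatial.transform import Rotation as R
def ray(n,uv,z,P=None):
    P=P or r.camera_params(n); M=cv2.Rodrigues(P["rvec"])[0]; c=-M.T@P["tvec"]
    d=M.T@np.array([(uv[0]-P["cx"])/P["fx"],(uv[1]-P["cy"])/P["fy"],1]); return c+d*(z-c[2])/d[2]
def proj(n,p,P=None):
    P=P or r.camera_params(n); M=cv2.Rodrigues(P["rvec"])[0]; c=M@np.array(p)+P["tvec"]
    return np.array([P["fx"]*c[0]/c[2]+P["cx"],P["fy"]*c[1]/c[2]+P["cy"]])
def delta(p,yaw):
    """shift/rotvec in tool axes to put TCP at p, pointing down, tool y axis at world angle yaw (mod pi)"""
    s=r.get_state(); A=R.from_quat(s["eef_rot"])
    best=None
    for k in (0,np.pi):
        y=np.array([np.cos(yaw+k),np.sin(yaw+k),0]); z=np.array([0,0,-1.]); B=R.from_matrix(np.c_[np.cross(y,z),y,z])
        v=(A.inv()*B).as_rotvec()
        if best is None or np.linalg.norm(v)<np.linalg.norm(best): best=v
    return A.inv().apply(np.array(p)-s["tool_pos"]).round(4),best.round(4)
E
python3 - <<'E'
from h import *
im=cv2.imread("pics/top0.png")
a=cv2.resize(im[150:222,245:317],(360,360),interpolation=cv2.INTER_CUBIC)
b=cv2.resize(im[215:287,145:217],(360,360),interpolation=cv2.INTER_CUBIC)
cv2.imwrite("pics/c1.png",np.hstack([a,b]))
for uv,z in [((280,188),.15),((180,250),0),((375,242),0),((178,232),.02),((381,227),.02),((182,272),0),((255,276),.02),((315,265),.03)]: print(uv,ray("top",uv,z).round(3))
E
```

```text
(280, 188) [ 0.592 -0.015  0.15 ]
(180, 250) [0.465 0.25  0.   ]
(375, 242) [ 0.476 -0.266  0.   ]
(178, 232) [0.51  0.253 0.02 ]
(381, 227) [ 0.513 -0.28   0.02 ]
(182, 272) [0.407 0.244 0.   ]
(255, 276) [0.391 0.052 0.02 ]
(315, 265) [ 0.416 -0.103  0.03 ]
```

View pics/c1.png

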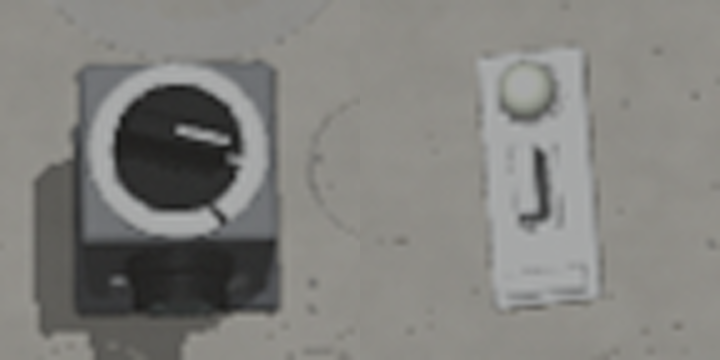

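```bash
python3 - <<'E'
from h import *
P=r.camera_params("wrist");s=r.get_state();A=R.from_quat(s["eef_rot"]);M=cv2.Rodrigues(P["rvec"])[0]
print("cam in tool",A.inv().apply(-M.T@P["tvec"]-s["tool_pos"]).round(3),"axes",(A.as_matrix().T@M.T).round(2).tolist(),P["fx"])
# knob centre & angles
for z,uv in((.15,(245+180/5,150+150/5)),(.187,(245+178/5,150+128/5)),(.187,(245+230/5,150+142/5)),(.152,(245+219/5,150+215/5))): print(ray("top",uv,z).round(4))
print(delta([.55,-.01,.32],-.26))
E
```

```text
cam in tool [ 0.077  0.    -0.145] axes [[-0.0, -0.95, -0.3], [1.0, -0.0, 0.0], [-0.0, -0.3, 0.95]] 368.94009855474394
[ 0.6113 -0.0181  0.15  ]
[ 0.6122 -0.0168  0.187 ]
[ 0.6051 -0.0409  0.187 ]
[ 0.5785 -0.036   0.152 ]
(array([-0.4975, -0.39  , -0.0813]), array([-1.3000e-03,  1.2000e-03,  1.3721e+00]))
```

Careful with the scale: shifts go in units of 5 mm. That gives: -0.49 m is -98, -0.37 m is -74.

```bash
python3 - <<'E'
from h import *
print(delta([.607,-.017,.29],-.26))
E
```

```text
(array([-0.5517, -0.371 , -0.0513]), array([-1.3000e-03,  1.2000e-03,  1.3721e+00]))
```

>>> {"api": "run_rows", "payload": {"increments": [[[1,-20,-20,-12,0,0,0.4],[1,-40,-34,-12,0,0,0.7],[1,-98,-74,-14,0,0,1.37],[1,-98,-74,-14,0,0,1.37],[1,-98,-74,-14,0,0,1.37],[1,-98,-74,-14,0,0,1.37],[1,-98,-74,-14,0,0,1.37],[1,-98,-74,-14,0,0,1.37],[1,-98,-74,-14,0,0,1.37],[1,-98,-74,-14,0,0,1.37]]]}}

```text
clock: 1.1
tool_pos: [0.4968, 0.1168, 0.2991]
eef_rot: [0.793, 0.609, -0.0, -0.0]
contact_force: [-0.3, 0.2, -0.5]
opening: 0.999
finger_force: 0.0
```

```bash
python3 - <<'E'
from h import *
print(delta([.607,-.017,.29],-.26))
E
```

```text
(array([-0.1008,  0.1411,  0.0091]), array([-0.0003,  0.0003, -0.0013]))
```

>>> {"api": "run_rows", "payload": {"increments": [[[1,-20,28,2,0,0,0],[1,-20,28,2,0,0,0],[1,-20,28,2,0,0,0],[1,-20,28,2,0,0,0],[1,-20,28,2,0,0,0],[1,-20,28,2,0,0,0]]]}}

```text
clock: 1.7
tool_pos: [0.6056, -0.0133, 0.2885]
eef_rot: [0.792, 0.61, -0.0, -0.001]
contact_force: [0.2, -1.0, 0.3]
opening: 1.0
finger_force: 0.0
```

```bash
python3 - <<'E'
from h import *
print(delta([.607,-.017,.29],-.26))
im=r.snapshot("wrist")[:,:,::-1];cv2.imwrite("pics/w1.png",im)
E
```

```text
(array([-0.0032,  0.0023, -0.0015]), array([-0.002 , -0.0004,  0.0019]))
```

View pics/w1.png

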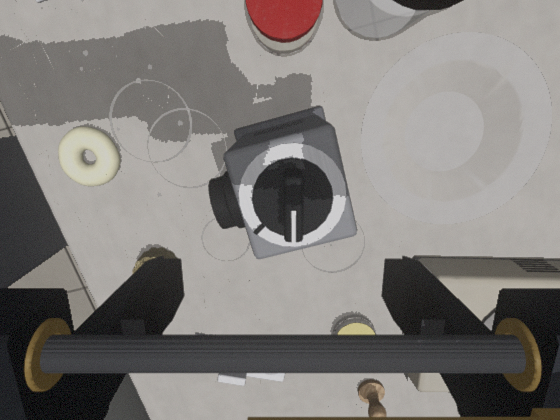

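```bash
python3 - <<'E'
from h import *
P=r.camera_params("wrist")
im=cv2.imread("pics/w1.png");g=cv2.cvtColor(im,6)
w=(g>195).astype(np.uint8); w[:,:225]=0;w[:,360:]=0;w[:135]=0;w[262:]=0
n,l,st,c=cv2.connectedComponentsWithStats(w)
for i in range(1,n):
    if st[i,4]>20: print(st[i],c[i])
# unwrapped: print rough gray crop of the mark region
print(g[215:240:2,240:280:2])
cr=cv2.resize(im[110:270,210:370],(600,600),interpolation=cv2.INTER_CUBIC);cv2.imwrite("pics/c2.png",cr)
for q in [(226,155),(330,123),(357,236),(256,258)]: print(ray("wrist",q,.15,P).round(4))
E
```

```text
[263 143  41  22 494] [283.34008097 152.01012146]
[239 184  22  45 508] [247.62795276 205.62007874]
[ 258  195   88   51 1042] [309.23608445 226.32821497]
[[ 42 129 207 201 204 204 204 206 123  53  53  53  55  52  57  54  56  55
   53  52]
 [ 50  76 204 203 202 205 203 204 205  97  54  56  61  55  58  53  59  56
   56  41]
 [ 55  60 129 204 203 203 203 204 205 196  46  53  58  54  56  60  59  53
   52  41]
 [ 49  51 112 165 204 205 203 204 204 206 120  49  53  47  59  60  53  55
   59  45]
 [ 48  50  78 128 201 204 205 201 205 206 203  59  57  60  56  58  54  57
   59  56]
 [ 51  49  66 120 153 207 204 205 203 152  59  50  59  58  60  58  53  59
   53  58]
 [ 64  74 113 118 130 170 208 204 201  60  57  53 149 140  52  56  54  52
   56  52]
 [171 173 175  99 127 135 172 136  54  57  52 151 205 205 166  54  55  57
   57  54]
 [168 170 169 127 122 134 138  65  53  52 151 206 204 204 205 198 114  65
   50  58]
 [169 170 171 163 111 130 141  93  52 149 206 205 205 202 204 205 206 202
  169  79]
 [172 171 170 172  98 124 139 141 133 157 205 204 204 203 203 205 205 204
  205 204]
 [172 174 170 171 121 125 135 138 135 137 151 190 204 204 203 203 204 204
  203 204]
 [170 171 172 171 163 117 131 137 139 142 137 136 152 203 205 202 204 204
  202 205]]
[0.5719 0.0302 0.15  ]
[0.6548 0.0333 0.15  ]
[ 0.6565 -0.0613  0.15  ]
[ 0.5704 -0.0593  0.15  ]
```

View pics/c2.png

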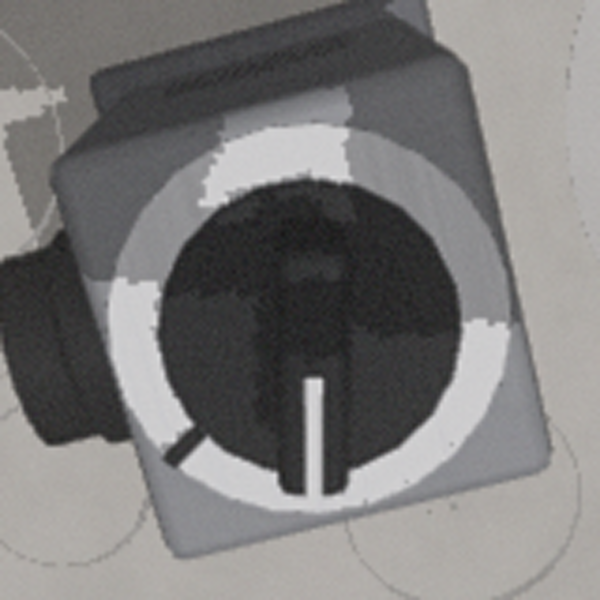

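```bash
cat >> h.py <<'E'
def pick(uv,z,P,s=3.75,o=(210,110)): return ray("wrist",(o[0]+(uv[0]+.5)/s-.5,o[1]+(uv[1]+.5)/s-.5),z,P)
E
python3 - <<'E'
from h import *
P=r.camera_params("wrist")
L=[pick(u,.151,P) for u in((107,320),(510,330),(310,513),(285,123))]
print("collar",np.round(L,4)[:,:2].tolist())
D=[pick(u,.157,P) for u in((160,325),(462,330))]; print("disc",np.round(D,4)[:,:2].tolist())
A=np.array(L)[:,:2]; x=np.linalg.lstsq(np.c_[2*A,np.ones(4)],(A**2).sum(1),rcond=None)[0]; c=x[:2]; print("c",c,np.sqrt(x[2]+c@c))
m=pick((188,448),.151,P)[:2]; m1=pick((207,433),.151,P)[:2];m2=pick((170,463),.151,P)[:2]
a=pick((313.5,380),.187,P)[:2];b=pick((313.5,490),.187,P)[:2]
ang=lambda v:np.degrees(np.arctan2(-v[0],-v[1]))
print("mark",ang(m-c),ang(m2-m1),np.linalg.norm(m-c),"ptr",ang(b-a),ang(b-c),a,b)
# edges of box top: left & right & front
q=lambda u:pick(u,.15,P)[:2]
for u,v in(((70,200),(165,515)),((475,110),(545,430)),((215,548),(520,478))):
    d=q(v)-q(u);print("edge",np.degrees(np.arctan2(d[1],d[0])),q(u),q(v))
E
```

```text
collar [[0.5719, -0.0026], [0.6541, -0.0264], [0.6026, -0.0564], [0.6189, 0.0279]]
disc [[0.5834, -0.005], [0.6438, -0.022]]
c [ 0.61295999 -0.0146722 ] 0.04286708158314443
mark 58.079497571043326 64.32691454887261 0.038018199300414224 ptr 14.23038006756484 14.060088769886313 [ 0.61287346 -0.01528913] [ 0.60741975 -0.036794  ]
edge -90.39481585836079 [0.57177291 0.02377841] [ 0.57127073 -0.04909651]
edge -89.91441536047586 [0.65681034 0.02050294] [ 0.65691691 -0.050841  ]
edge -0.6892252134262644 [ 0.5798913  -0.05962867] [ 0.64937106 -0.0604645 ]
```

```bash
python3 - <<'E'
from h import *
print(delta([.613,-.0148,.1635],-.248))
E
```

```text
(array([-0.0007,  0.0083,  0.1252]), array([-0.002 , -0.001 , -0.0084]))
```

Scaled: 0.125 m is 25, 0.115 m is 23.

>>> {"api": "run_rows", "payload": {"increments": [[[0.5,-0.2,1.6,8,-0.002,-0.001,-0.008],[0.5,-0.2,1.6,18,-0.002,-0.001,-0.008],[0.5,-0.2,1.6,23,-0.002,-0.001,-0.008],[0.5,-0.2,1.6,25,-0.002,-0.001,-0.008],[0.5,-0.2,1.6,25,-0.002,-0.001,-0.008],[0.5,-0.2,1.6,25,-0.002,-0.001,-0.008]]], "force": 20}}

```text
clock: 2.35
tool_pos: [0.6146, -0.0161, 0.1657]
eef_rot: [0.789, 0.614, 0.001, 0.002]
contact_force: [-0.3, 0.0, -0.1]
opening: 0.505
finger_force: 0.0
```

```bash
python3 - <<'E'
from h import *
print(delta([.613,-.0148,.1635],-.248))
E
```

```text
(array([ 0.0008, -0.0019,  0.0022]), array([ 0.0044,  0.    , -0.0009]))
```

Scaled: -0.001 m is -0.2, 0.001 m is 0.2.

>>> {"api": "run_rows", "payload": {"increments": [[[0,0.2,-0.2,0.2,0.002,0,0],[0,0.2,-0.2,0.2,0.002,0,0],[0,0.2,-0.2,0.2,0.002,0,0],[0,0.2,-0.2,0.2,0.002,0,0],[0,0.2,-0.2,0.2,0.002,0,0]]], "force": 20}}

```text
clock: 2.85
tool_pos: [0.6127, -0.0155, 0.1636]
eef_rot: [0.79, 0.613, -0.0, 0.0]
contact_force: [-2.7, 0.1, 4.7]
opening: 0.157
finger_force: 20.0
```

```bash
python3 - <<'E'
from h import *
print(delta([.613,-.0148,.1635],-.248))
print(r.get_state()["contact_force"])
E
```

```text
(array([0.0008, 0.0001, 0.0001]), array([-0.0005,  0.0008, -0.002 ]))
[-2.68013891  0.0855881   4.73005525]
```

>>> {"api": "run_rows", "payload": {"increments": [[[0,0,0,0,0,0,0.1],[0,0,0,0,0,0,0.22],[0,0,0,0,0,0,0.34],[0,0,0,0,0,0,0.46],[0,0,0,0,0,0,0.58],[0,0,0,0,0,0,0.68],[0,0,0,0,0,0,0.74],[0,0,0,0,0,0,0.766],[0,0,0,0,0,0,0.766],[0,0,0,0,0,0,0.766]]]}}

```text
clock: 3.85
tool_pos: [0.6133, -0.0159, 0.1636]
eef_rot: [0.962, 0.274, 0.0, 0.001]
contact_force: [-1.1, -0.1, 4.7]
opening: 0.157
finger_force: 20.0
```

```bash
python3 - <<'E'
from h import *
s=r.get_state();print(s["clock"],s["opening"],s["contact_force"].round(1),s["moment"].round(2))
print(delta([.613,-.0148,.1635],-.248-.766))
cv2.imwrite("pics/w2.png",cv2.resize(r.snapshot("wrist")[200:420,140:420,::-1],None,fx=2.5,fy=2.5,interpolation=2))
E
```

```text
3.85 0.1573229461022342 [-1.1 -0.1  4.7] [-0.19  0.38 -0.02]
(array([ 0.0003, -0.0011,  0.0001]), array([ 0.0013,  0.0001, -0.0014]))
```

>>> {"api": "run_rows", "payload": {"increments": [[[0.5,0,0,0,0,0,0],[0.5,0,0,0,0,0,0],[0.5,0,0,0,0,0,0],[0.6,0,0,-6,0,0,0],[0.7,0,0,-16,0,0,0],[0.8,0,0,-25,0,0,0],[0.8,0,0,-25,0,0,0],[0.8,0,0,-25,0,0,0]]]}}

```text
clock: 4.7
tool_pos: [0.6134, -0.0154, 0.2889]
eef_rot: [0.962, 0.274, 0.001, 0.0]
contact_force: [-0.2, 0.3, -0.1]
opening: 0.794
finger_force: 0.0
```

```bash
python3 - <<'E'
from h import *
im=r.snapshot("wrist")[:,:,::-1];cv2.imwrite("pics/w2.png",im)
cv2.imwrite("pics/c3.png",cv2.resize(im[110:270,210:370],(600,600),interpolation=cv2.INTER_CUBIC))
E
```

```text
(no output)
```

View pics/c3.png

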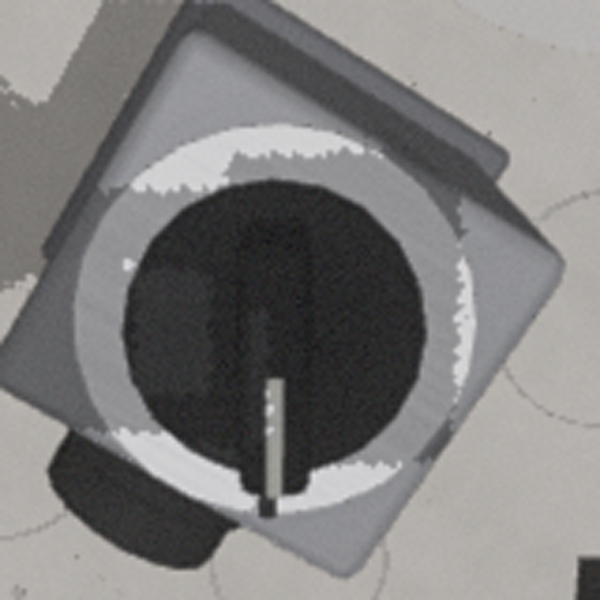

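```bash
python3 - <<'E'
from h import *
P=r.camera_params("wrist")
L=[pick(u,.151,P) for u in((74,315),(475,325),(275,123),(180,475))]
A=np.array(L)[:,:2]; x=np.linalg.lstsq(np.c_[2*A,np.ones(4)],(A**2).sum(1),rcond=None)[0]; c=x[:2]; print("c",c,np.sqrt(x[2]+c@c))
a=pick((276.5,380),.187,P)[:2];b=pick((272.5,490),.187,P)[:2]
ang=lambda v:np.degrees(np.arctan2(-v[0],-v[1]))
for z in(.15,.152):
  m=pick((267,508),z,P)[:2];print("mark",ang(m-c),np.linalg.norm(m-c),"ptr",ang(b-a),ang(b-c))
im=cv2.imread("pics/w2.png");g=cv2.cvtColor(im,6)
print(g[208:250:2,272:294])
E
```

```text
c [ 0.61397969 -0.01493922] 0.041656405468359886
mark 60.678007491075746 0.04351130625414632 ptr 60.168385094140476 59.71547031567966
mark 60.713798044203905 0.042660759008378686 ptr 60.168385094140476 59.71547031567966
[[ 36  32  34  44  43  48  51  41  48  43  41  37  40  34  39  38  34  41
   34  34  34  41]
 [ 33  38  42  41  44  53  48  39  47  58  56  63  54  46  38  33  43  41
   41  37  36  36]
 [ 39  35  35  43  44  48  49  49  61 127 153 151 150 101  46  35  39  35
   36  34  36  33]
 [ 41  38  37  48  44  50  50  47  92 173 156 154 153  97  41  37  37  39
   37  38  32  42]
 [ 35  35  38  43  44  44  45  48  74 140 151 154 150 101  39  40  38  44
   43  39  41  44]
 [ 38  37  43  37  43  49  43  47  85 177 203 161 148  98  43  38  34  36
   36  40  38  41]
 [ 45  39  41  40  38  45  46  51  92 176 169 154 149  98  43  36  35  40
   39  41  37  42]
 [ 37  38  36  44  45  49  51  49  66 128 150 150 148  99  44  31  37  42
   39  39  39  37]
 [ 39  38  42  43  40  48  51  47  90 179 198 159 151 101  46  40  41  44
   39  41  38  43]
 [ 42  43  35  44  43  55  46  52  72 137 1
[... 373 characters left out ...]
5 155 152  78  43  43  44  47
   41  39  39  59]
 [201 166  68  45  41  45  42  41  63 130 152 157 149  77  48  46  45  39
   44  50 116 207]
 [206 177  81  37  42  43  47  42  64 131 156 153 149  80  37  47  49  40
   42  48 127 207]
 [204 201 142  75  44  38  35  39  62 131 154 153 150  76  41  42  38  38
   60 124 202 206]
 [208 210 209 204 199 173 159  82  57 108 133 135 169 160 171 174 177 201
  206 204 207 208]
 [207 209 208 209 209 205 153  64  56  53  54 110 210 210 209 207 208 209
  208 209 207 206]
 [144 154 162 150 165 156 151  70  49  52  54 101 190 188 187 182 176 150
  156 158 151 149]
 [101 122 127 127 132 140 142 134 115 111 116 134 142 142 141 139 140 137
  140 139 139 142]]
```

```bash
python3 - <<'E'
from h import *
P=r.camera_params("wrist");print(P["cx"],P["cy"],r.get_state()["tool_pos"])
g=cv2.cvtColor(cv2.imread("pics/w2.png"),6).astype(float)
# radial subpixel edges dark->bright, disc rim (z=.157), around approx centre
c0=np.array([283.,197.5]);pts=[];rr=np.arange(30,50,.25)
for t in np.radians(np.r_[-50:60:3,120:231:3]):
    if 0: pass
    uv=c0+np.outer(rr,[np.cos(t),np.sin(t)])
    v=cv2.remap(g.astype(np.float32),uv[:,0].astype(np.float32)[None],uv[:,1].astype(np.float32)[None],1)[0]
    k=np.argmax(v>90)
    if k>0: pts.append(ray("wrist",uv[k],.157,P)[:2])
A=np.array(pts)
for _ in range(4):
    x=np.linalg.lstsq(np.c_[2*A,np.ones(len(A))],(A**2).sum(1),rcond=None)[0]; c=x[:2];R0=np.sqrt(x[2]+c@c)
    e=np.abs(np.linalg.norm(A-c,axis=1)-R0);A=A[e<max(2*np.median(e),.0003)]
print("c",c,R0,len(A),e.max())
ang=lambda v:np.degrees(np.arctan2(-v[0],-v[1]))
a=ray("wrist",(282.8,212),.187,P)[:2];b=ray("wrist",(282.7,238),.187,P)[:2];m=ray("wrist",(280.95,244.5),.151,P)[:2]
print("ptr",ang(b-a),ang(b-c),"mark",ang(m-c),np.linalg.norm(m-c), a,b)
E
```

```text
282.43626813173165 208.59395223987218 [ 0.61250118 -0.01512972  0.28741994]
c [ 0.6128155  -0.01529195] 0.03134066919041756 65 0.00030344948361782365
ptr 58.4209500199902 58.29285111635945 mark 60.23021215470238 0.041360433191031325 [ 0.61155806 -0.01612016] [ 0.59489938 -0.02636026]
```

```bash
python3 - <<'E'
from h import *
P=r.camera_params("wrist");s=r.get_state()
# camera pose for w1: same tool-camera transform, tool at w1 pose
A=R.from_quat(s["eef_rot"]);M=cv2.Rodrigues(P["rvec"])[0];cc=-M.T@P["tvec"]
ct=A.inv().apply(cc-s["tool_pos"]);Mt=A.inv().as_matrix()@M.T
A1=R.from_quat([.792,.61,0,-.0005]);t1=np.array([.6055,-.0137,.2885])
Mc=A1.as_matrix()@Mt;c1=t1+A1.apply(ct);P1=dict(P,rvec=cv2.Rodrigues(Mc.T)[0],tvec=-Mc.T@c1)
g=cv2.cvtColor(cv2.imread("pics/w1.png"),6)
def disc(g,P,c0):
    pts=[];rr=np.arange(30,50,.25)
    for t in np.radians(np.r_[-50:60:3,150:231:3]):
        uv=c0+np.outer(rr,[np.cos(t),np.sin(t)])
        v=cv2.remap(g.astype(np.float32),uv[:,0].astype(np.float32)[None],uv[:,1].astype(np.float32)[None],1)[0]
        k=np.argmax(v>90)
        if k>0: pts.append(ray("wrist",uv[k],.157,P)[:2])
    A=np.array(pts)
    for _ in range(4):
        x=np.linalg.lstsq(np.c_[2*A,np.ones(len(A))],(A**2).sum(1),rcond=None)[0]; c=x[:2];R0=np.sqrt(x[2]+c@c)
        e=np.abs(np.linalg.norm(A-c,axis=1)-R0);A=A[e<max(2*np.median(e),.0003)]
    print(c,R0,len(A)); return c
c=disc(g,P1,np.array([292.5,197.]))
L=[]
for row in range(214,238):
    x=np.arange(286,302);w=np.clip(g[row,286:302].astype(float)-80,0,None)
    L.append((x@w/w.sum(),row))
L=np.array(L);f=np.polyfit(L[:,1],L[:,0],1);print(f,np.abs(np.polyval(f,L[:,1])-L[:,0]).max())
ang=lambda v:np.degrees(np.arctan2(-v[0],-v[1]))
a=ray("wrist",(np.polyval(f,214),214),.187,P1)[:2];b=ray("wrist",(np.polyval(f,237),237),.187,P1)[:2]
print("ptr",ang(b-a),ang(b-c))
for q in((256.6,231),(258,229),(260,227)):
  for z in(.15,.153):
    m=ray("wrist",q,z,P1)[:2];print("mark",ang(m-c),np.linalg.norm(m-c))
E
```

```text
[ 0.61296764 -0.01506063] 0.031362056780014025 57
[2.11509088e-03 2.92696293e+02] 0.10493666659152723
ptr 14.22454241827963 14.255815395092577
mark 58.30049220826674 0.041802989201840494
mark 59.16802043518356 0.04082710916564953
mark 58.797867868569874 0.0397190100116364
mark 59.718288512933526 0.038770861565040345
mark 58.81043324886141 0.03730271253965199
mark 59.791517837853576 0.03638056579998635
```

```bash
python3 - <<'E'
from h import *
print(delta([.613,-.0151,.1635],-np.radians(58.0)))
E
```

```text
(array([0.0006, 0.0003, 0.1239]), array([-0.0004,  0.0014, -0.0033]))
```

>>> {"api": "run_rows", "payload": {"increments": [[[0.5,0,0,8,0,0,0.012],[0.5,0,0,18,0,0,0.012],[0.5,0,0,23,0,0,0.012],[0.5,0,0,25,0,0,0.012],[0.3,0,0,25,0,0,0.012],[0,0,0,25,0,0,0.012],[0,0,0,25,0,0,0.012],[0,0,0,25,0,0,0.025],[0,0,0,25,0,0,0.025],[0,0,0,25,0,0,0.025]]], "force": 25}}

```text
clock: 5.75
tool_pos: [0.6139, -0.0157, 0.1645]
eef_rot: [0.965, 0.262, 0.001, 0.001]
contact_force: [-0.0, 0.3, 6.7]
opening: 0.159
finger_force: 25.0
```

```bash
python3 - <<'E'
from h import *
print(delta([.613,-.0151,.1635],-np.radians(59.5)))
E
```

```text
(array([-0.0005, -0.0009,  0.001 ]), array([ 0.0018, -0.0016, -0.0026]))
```

>>> {"api": "run_rows", "payload": {"increments": [[[0.5,0,0,0,0,0,0],[0.5,0,0,0,0,0,0],[0.6,0,0,0,0,0,0],[0.6,0,0,-6,0,0,0],[0.8,0,0,-16,0,0,0],[1,0,0,-25,0,0,0],[1,0,0,-25,0,0,0]]]}}

```text
clock: 6.45
tool_pos: [0.6167, -0.0167, 0.2944]
eef_rot: [0.965, 0.262, 0.006, 0.002]
contact_force: [0.8, 0.0, -0.2]
opening: 0.765
finger_force: 0.0
```

```bash
python3 - <<'E'
from h import *
cv2.imwrite("pics/w3.png",r.snapshot("wrist")[:,:,::-1])
im=cv2.imread("pics/top0.png");g=cv2.cvtColor(im,6)
w=(g[215:287,145:217]>165).astype(np.uint8)
cn,_=cv2.findContours(w,0,2);k=max(cn,key=cv2.contourArea);bx=cv2.boxPoints(cv2.minAreaRect(k))+[145,215]
Q=np.array([ray("top",u,.006)[:2] for u in bx]);print(bx,Q.round(4),np.linalg.norm(np.diff(Q,axis=0),axis=1))
C=Q.mean(0);e=max((Q[1]-Q[0],Q[2]-Q[1]),key=np.linalg.norm);e*=np.sign(e[0]);e/=np.linalg.norm(e)
print("yaw",np.degrees(np.arctan2(e[1],e[0])),"origin",C-.006*e)
o=C-.006*e
print(delta([*o,.22],np.arctan2(e[1],e[0])+np.pi/2))
E
```

```text
[[168.86437607 226.05597115]
 [188.25835037 224.70290565]
 [191.62486649 272.95640564]
 [172.23089218 274.30947113]] [[0.5282 0.28  ]
 [0.5309 0.2286]
 [0.4032 0.2179]
 [0.4006 0.2683]] [0.05145548 0.12820085 0.05051987]
yaw 4.789614890197088 origin [0.45974586 0.24818517]
(array([-0.0007, -0.3066,  0.0699]), array([ 0.003 , -0.0058,  0.4461]))
```

Scaled: -0.306 m is -61.2, -0.28 m is -56.

>>> {"api": "run_rows", "payload": {"increments": [[[1,0,-8,0,0,0,0.1],[1,0,-18,0,0,0,0.2],[1,0,-28,2,0,0,0.3],[1,0,-38,6,0,0,0.4],[1,0,-48,10,0,0,0.446],[1,0,-56,12,0,0,0.446],[1,0,-61.2,14,0,0,0.446],[1,0,-61.2,14,0,0,0.446],[1,0,-61.2,14,0,0,0.446]]]}}

```text
clock: 7.4
tool_pos: [0.4576, 0.2481, 0.2168]
eef_rot: [0.999, 0.042, -0.001, 0.001]
contact_force: [0.6, -0.4, 0.5]
opening: 1.001
finger_force: 0.0
```

```bash
python3 - <<'E'
from h import *
im=r.snapshot("wrist")[:,:,::-1];P=r.camera_params("wrist");s=r.get_state();print(s["q"].round(2),s["tool_pos"])
np.savez("p4.npz",**P)
cv2.imwrite("pics/w4.png",im)
E
```

```text
[-0.92  0.65  0.56  1.92 -0.51  0.72 -1.54] [0.45863725 0.24716218 0.21747143]
```

View pics/w4.png

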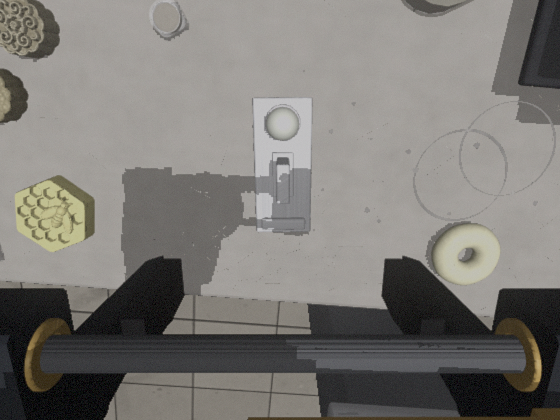

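```bash
python3 - <<'E'
from h import *
im=cv2.imread("pics/w3.png");cv2.imwrite("pics/c5.png",cv2.resize(im[110:270,200:380],(675,600),interpolation=cv2.INTER_CUBIC))
E
```

```text
(no output)
```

View pics/c5.png

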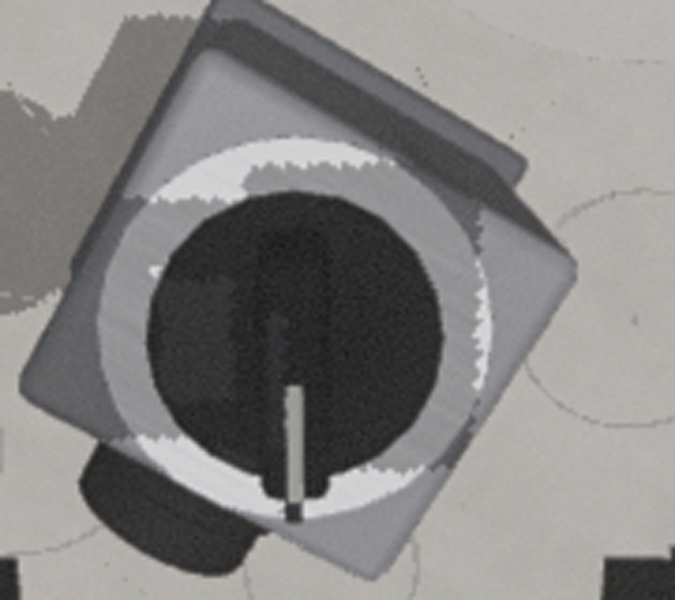

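In the last crop the pointer line (293,440) runs straight onto the dash (293,512): the knob is set. In w4 the tray with the ball (282,123) lies at columns 253–312, rows 98–233, with its fin at about (283,180).

```bash
python3 - <<'E'
from h import *
P={k:(v if v.ndim else float(v)) for k,v in np.load("p4.npz").items()}
Q=np.array([ray("wrist",u,.006,P)[:2] for u in((253,97.5),(312,97.5),(310,233),(256.5,232))])
print(Q.round(4))
f=(Q[0]+Q[1])/2;b=(Q[2]+Q[3])/2;e=(f-b)/np.linalg.norm(f-b);yaw=np.arctan2(e[1],e[0]);o=b+.061*e
print(np.linalg.norm(f-b),np.linalg.norm(Q[1]-Q[0]),np.linalg.norm(Q[3]-Q[2]),"yaw",yaw,"o",o,f-.073*e)
print("ball",ray("wrist",(282,123),.021,P),o+.05*e)
print("px fin top",[proj("wrist",[*(o+e*d),.048],P).round(1).tolist() for d in(-.018,.018)])
g=cv2.cvtColor(cv2.imread("pics/w4.png"),6);print(g[154:206:4,268:298])
s=r.get_state();print(delta([*o,.015],yaw-np.pi/2))
E
```

```text
[[0.5305 0.2801]
 [0.535  0.2257]
 [0.4013 0.2136]
 [0.3979 0.2688]]
0.1336772073035642 0.05463398801199874 0.05533461787929515 yaw 0.08772029079866388 o [0.46035634 0.24652835] [0.46003479 0.24650008]
ball [0.51084509 0.25159667 0.021     ] [0.5101641  0.25090875]
px fin top [[283.2, 204.3], [283.0, 164.3]]
[[193 191 193 189 144 191 193 191 192 192 190 194 192 193 192 190 191 192
  193 193 192 193 193 193 186 169 193 191 193 193]
 [191 193 195 187 137 189 194 194 187 115  90  93  96  97  94  96  96  98
   98 102 131 189 194 194 186 169 191 191 192 193]
 [193 187 141 134 122 133 137 132 108  89  92  98  95  95  93  98  95  98
   99  94 106 155 193 193 186 167 191 192 191 191]
 [190 144 138 133 125 135 135 134 133 179 191 193 194 192 192 193 191 191
  193 191 179 154 192 192 186 169 191 195 192 194]
 [187 142 137 136 121 133 137 133 135 174 192 192 190 192 192 192 192 190
  193 190 183 149 152 148 128 115 136 135 132 135]
 [189 142 137 130 120 133 135 132 121 170 191 194 190 187 143 133 135 137
  137 147 137 117 136 137 130 117 133 139 131 135]
 [135 133 139 135 133 131 138 131 124 17
[... 205 characters left out ...]
136]
 [127 133 137 132 135 126 138 135 110 126 138 133 135 135 139 136 135 137
  135 136 121 114 138 136 126 117 137 131 130 133]
 [127 134 132 135 132 128 136 131 113 124 134 135 135 133 134 137 133 136
  135 137 123 109 133 137 126 117 136 133 132 131]
 [182 143 137 130 133 127 139 131 106 125 136 135 138 134 136 137 134 134
  136 136 124 109 135 133 129 117 134 137 129 132]
 [189 192 193 192 188 140 135 130 106 127 133 135 137 137 136 137 136 131
  132 131 123 113 133 134 130 131 136 132 132 133]
 [187 190 193 192 184 138 132 131 134 170 188 189 138 134 135 134 134 130
  134 130 119 116 130 134 130 132 134 130 129 131]]
(array([0.0018, 0.0003, 0.2025]), array([ 0.0026,  0.0006, -0.0052]))
```

Scaled: 0.202 m is 40.4, 0.2 m is 40.

>>> {"api": "run_rows", "payload": {"increments": [[[0.6,0.4,0,8,0.002,0,-0.005],[0.5,0.4,0,18,0.002,0,-0.005],[0.5,0.4,0,26,0.002,0,-0.005],[0.5,0.4,0,34,0.002,0,-0.005],[0.5,0.4,0,38,0.002,0,-0.005],[0.5,0.4,0,40,0.002,0,-0.005],[0.5,0.4,0,40.4,0.002,0,-0.005],[0.5,0.4,0,40.4,0.002,0,-0.005]]], "force": 25}}

```text
clock: 8.25
tool_pos: [0.4614, 0.2478, 0.0166]
eef_rot: [0.999, 0.044, 0.001, -0.001]
contact_force: [-0.3, 0.0, 1.4]
opening: 0.499
finger_force: 0.0
```

```bash
python3 - <<'E'
from h import *
print(delta([.4602,.2465,.0148],.0877-np.pi/2))
E
```

```text
(array([-0.0013,  0.0012,  0.0018]), array([-0.001 , -0.0011, -0.0003]))
```

>>> {"api": "run_rows", "payload": {"increments": [[[0.35,0,0,0,0,0,0],[0.3,0,0,0,0,0,0],[0.25,0,0,0,0,0,0],[0.2,0,0,0,0,0,0],[0.16,0,0,0,0,0,0],[0,0,0,0,0,0,0],[0,0,0,0,0,0,0],[0,0,0,0,0,0,0],[0,0,0,0,0,0,0]]], "force": 30}}

```text
clock: 9.15
tool_pos: [0.4604, 0.2483, 0.0161]
eef_rot: [0.999, 0.044, -0.0, -0.001]
contact_force: [-0.2, -0.7, 3.5]
opening: 0.134
finger_force: 30.0
```

>>> {"api": "run_rows", "payload": {"increments": [[[0,0,0,-0.8,0,0,0],[0,0,0,-2.4,0,0,0],[0,0,0,-5,0,0,0],[0,0,0,-8,0,0,0],[0,0,0,-11,0,0,0],[0,0,0,-14,0,0,0],[0,0,0,-16,0,0,0],[0,0,0,-17.4,0,0,0],[0,0,0,-18,0,0,0],[0,0,0,-18,0,0,0]]]}}

```text
clock: 10.15
tool_pos: [0.4604, 0.2485, 0.1061]
eef_rot: [0.999, 0.044, -0.0, -0.001]
contact_force: [0.5, 0.2, -1.9]
opening: 0.133
finger_force: 30.0
```

```bash
python3 - <<'E'
from h import *
P=r.camera_params("wrist");im=r.snapshot("wrist")[:,:,::-1]
cv2.imwrite("pics/w6.png",im);s=r.get_state();A=R.from_quat(s["eef_rot"]);T=s["tool_pos"]
print(A.as_euler("xyz"),s["contact_force"],s["moment"].round(2),s["q"].round(2))
print(delta([*T[:2],.104],-np.pi/2))
E
```

```text
[-3.14054923e+00  6.93626010e-04  8.89624763e-02] [ 0.12744392 -0.19704217 -1.73473807] [ 0.01  0.17 -0.02] [-0.81  0.81  0.38  2.   -0.67  0.46 -1.4 ]
(array([0.    , 0.    , 0.0017]), array([-0.001 ,  0.0007,  0.089 ]))
```

View pics/w6.png

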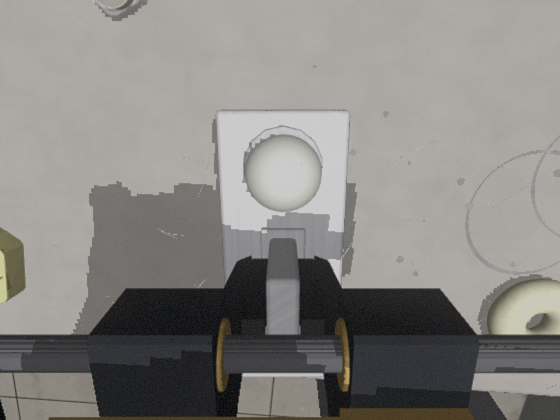

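```bash
python3 - <<'E'
from h import *
f=lambda u,o=(245,150):(o[0]+(u[0]+.5)/5-.5,o[1]+(u[1]+.5)/5-.5)
B=np.array([ray("top",f(u),.15)[:2] for u in((80,66),(268,62),(277,241),(82,241))]);print("box",B.round(4).tolist(),B.mean(0))
for z in(.11,.134): print("lens front",ray("top",f((180,308)),z).round(4))
s=r.get_state();T=s["tool_pos"];A=R.from_quat(s["eef_rot"])
b=ray("wrist",(283,173),T[2]+.0049);rel=A.inv().apply(b-T);print("ball rel tool",rel.round(4))
V=np.array([.6135-.12,-.0152,.110])
for yaw in(-np.pi/2,):
    y=np.array([0,-1.,0]);z=np.array([0,0,-1.]);Bm=np.c_[np.cross(y,z),y,z];t=V-Bm@rel;print("tool target",t,delta(t,yaw))
E
```

```text
box [[0.6551, 0.0304], [0.6555, -0.0606], [0.5667, -0.0625], [0.5684, 0.0305]] [ 0.61141076 -0.01555062]
lens front [ 0.5427 -0.0161  0.11  ]
lens front [ 0.5381 -0.0158  0.134 ]
ball rel tool [ 0.0486  0.     -0.0049]
tool target [ 0.44490969 -0.01516631  0.10506626] (array([-0.0386,  0.2612,  0.0004]), array([-0.001 ,  0.0007,  0.089 ]))
```

Scaled: 0.1 m is 20, 0.05 m is 10.

>>> {"api": "run_rows", "payload": {"increments": [[[0,-0.2,0.6,0,0,0,0.002],[0,-0.4,2,0,0,0,0.005],[0,-0.6,4,0,0,0,0.01],[0,-1,6.8,0,0,0,0.015],[0,-1.4,10,0,0,0,0.02],[0,-2,13.4,0,0,0,0.026],[0,-2.6,16.8,0,0,0,0.032],[0,-3,20,0,0,0,0.036],[0,-3.4,22.6,0,0,0,0.04],[0,-3.6,24,0,0,0,0.042]]]}}

```text
clock: 11.2
tool_pos: [0.4528, 0.1245, 0.106]
eef_rot: [1.0, 0.022, -0.0, 0.0]
contact_force: [0.8, 0.7, -1.0]
opening: 0.132
finger_force: 30.0
```

```bash
python3 - <<'E'
from h import *
print(delta([.4445,-.0154,.105],-np.pi/2))
E
```

```text
(array([-0.0144,  0.1394,  0.001 ]), array([0.0001, 0.0007, 0.0432]))
```

Scaled: 0.139 m is 27.8, 0.135 m is 27.

>>> {"api": "run_rows", "payload": {"increments": [[[0,-0.2,1.4,0,0,0,0.003],[0,-0.4,4,0,0,0,0.008],[0,-0.8,7.2,0,0,0,0.013],[0,-1.2,10.8,0,0,0,0.019],[0,-1.6,14.6,0,0,0,0.025],[0,-2,18.4,0,0,0,0.031],[0,-2.4,22,0,0,0,0.037],[0,-2.6,25,0,0,0,0.041],[0,-2.8,27,0,0,0,0.043],[0,-2.8,27.8,0.2,0,0,0.043]]]}}

```text
clock: 12.2
tool_pos: [0.4456, -0.0133, 0.1047]
eef_rot: [1.0, 0.001, -0.0, -0.0]
contact_force: [0.7, 0.1, -2.3]
opening: 0.134
finger_force: 30.0
```

>>> {"api": "run_rows", "payload": {"increments": [[[0,0,0,0,0,0,0],[0,0,0,0,0,0,0],[0,0,0,0,0,0,0],[0,0,0,0,0,0,0],[0,0,0,0,0,0,0]]]}}

```text
clock: 12.7
tool_pos: [0.4457, -0.0118, 0.1046]
eef_rot: [1.0, 0.002, -0.0, -0.001]
contact_force: [-0.4, -0.4, -1.6]
opening: 0.136
finger_force: 30.0
```

```bash
python3 - <<'E'
from h import *
print(delta([.4445,-.0154,.105],-np.pi/2))
np.savez("p7.npz",**r.camera_params("wrist"))
a=r.snapshot("wrist")[:,:,::-1];b=r.snapshot("side")[150:290,180:360,::-1]
cv2.imwrite("pics/w7.png",a);cv2.imwrite("pics/c7.png",np.hstack([cv2.resize(a[0:300,130:430],(420,420)),cv2.resize(b,(378,420))[:,:]]))
E
```

```text
(array([-0.0012,  0.0036, -0.0004]), array([-0.0012,  0.0004,  0.0047]))
```

View pics/c7.png

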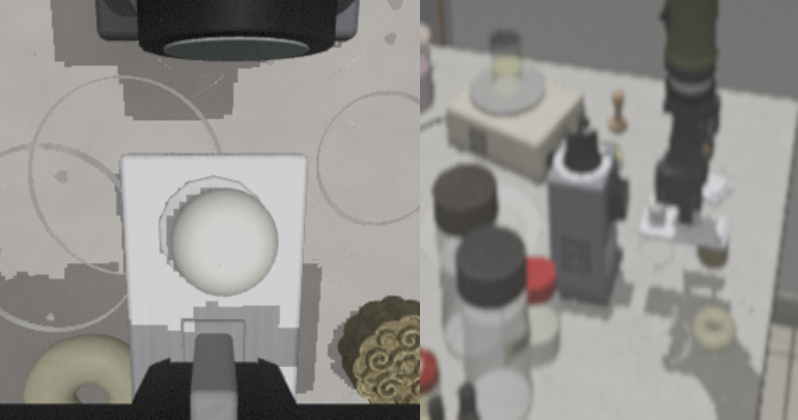

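```bash
python3 - <<'E'
from h import *
P={k:(v if v.ndim else float(v)) for k,v in np.load("p7.npz").items()}
g=lambda u,z:ray("wrist",(130+(u[0]+.5)/1.4-.5,(u[1]+.5)/1.4-.5),z,P).round(4)
print("glass",g((163,48),.11),g((310,47),.11),"barrel",g((138,40),.11),g((335,40),.11))
print("ball",g((225,241),.11),"pocket",g((214,228),.097),r.get_state()["tool_pos"])
E
```

```text
glass [0.5432 0.0014 0.11  ] [ 0.5435 -0.035   0.11  ] barrel [0.5449 0.0075 0.11  ] [ 0.5451 -0.041   0.11  ]
ball [ 0.4947 -0.0145  0.11  ] pocket [ 0.496  -0.0114  0.097 ] [ 0.44562493 -0.01202389  0.10464189]
```

Careful with the scale: shifts go in units of 5 mm. That gives: 0.0035 m is 0.7, -0.0015 m is -0.3.

>>> {"api": "run_rows", "payload": {"increments": [[[0,0,0.2,0,0,0,0],[0,-0.2,0.4,0,0,0,0],[0,-0.2,0.6,0,0,0,0],[0,-0.3,0.7,0,0,0,0],[0,-0.3,0.7,0,0,0,0],[0,-0.3,0.7,0,0,0,0],[0,-0.3,0.7,0,0,0,0],[0,-0.3,0.7,0,0,0,0],[0,-0.3,0.7,0,0,0,0],[0,-0.3,0.7,0,0,0,0]]]}}

```text
clock: 13.8
tool_pos: [0.4441, -0.0157, 0.1046]
eef_rot: [1.0, 0.002, -0.0, -0.001]
contact_force: [-0.6, 0.2, -1.8]
opening: 0.132
finger_force: 30.0
```

>>> {"api": "run_rows", "payload": {"increments": [[[0,0,0,0,0,0,0],[0,0,0,0,0,0,0],[0,0,0,0,0,0,0],[0,0,0,0,0,0,0],[0,0,0,0,0,0,0],[0,0,0,0,0,0,0]]]}}

```text
clock: 14.4
tool_pos: [0.4441, -0.0158, 0.1046]
eef_rot: [1.0, 0.002, -0.0, -0.001]
contact_force: [-1.3, 0.3, -1.8]
opening: 0.135
finger_force: 30.0Traceback (most recent call last):
```

```bash
python3 - <<'E'
from h import *
P=r.camera_params("wrist");g=cv2.cvtColor(r.snapshot("wrist")[:,:,::-1].copy(),cv2.COLOR_BGR2HSV)
hsv=g[110:225,215:355]
# ball: slightly yellowish versus neutral plate
m=((hsv[:,:,1]>14)&(hsv[:,:,2]>120)).astype(np.uint8)
m=cv2.morphologyEx(m,cv2.MORPH_OPEN,np.ones((5,5)))
k=max(cv2.findContours(m,0,2)[0],key=cv2.contourArea);(x,y),q=cv2.minEnclosingCircle(k)
print((x+215,y+110),q,ray("wrist",(x+215,y+110),.11,P).round(4),r.get_state()["tool_pos"],r.get_state()["qd"].round(3))
E
```

```text
  File "<stdin>", line 7, in <module>
ValueError: max() iterable argument is empty
```

```bash
python3 - <<'E'
from h import *
P=r.camera_params("wrist");im=r.snapshot("wrist")[:,:,::-1].copy()
for g in (cv2.imread("pics/w7.png"),im):
    h=cv2.HoughCircles(cv2.medianBlur(cv2.cvtColor(g,6),3)[110:230,215:355],cv2.HOUGH_GRADIENT,1,100,param1=60,param2=15,minRadius=34,maxRadius=42)
    c=h[0][0]+[215,110,0];print(c,ray("wrist",c[:2],.11,P).round(4))
print(r.get_state()["qd"].round(3).max())
E
```

```text
[289.5        172.5         35.79999924] [ 0.493 -0.018  0.11 ]
[289.5 174.5  37. ] [ 0.4922 -0.0181  0.11  ]
0.002
```

```bash
python3 -c "
from plant import r
print(r.finish_job())"
```

```text
the job is handed in; nothing more can be done
None
```

The job is handed in, at about 14.5 s of the 61 s limit: the knob pointer stands at the index mark, and the tray is held level and still with the ball in its pocket, which I measured within about 2 mm of the view point.

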